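Move the spice row into the new rack

ROBOT

A 6-joint arm with a two-finger parallel gripper is mounted at the origin on a cart in front of the work surface, level with it; the furniture and walls round the work are solid. World frame = base frame: x ahead of the robot, y to its left, z up, the work surface at z = 0. Lengths are in m, angles in degrees, forces in N, time in s.
With the tool pointing down it reaches from about 0.375 to 0.75 m from the base axis. Payload 9 kg.
Tool frame: the origin (TCP) lies on the centre line of the jaws, within the pads' length; the fingertips stand 11 mm ahead of it and the grasp point (between the pads) lies 8 mm behind it; x points along the fingers, z is the direction in which the jaws open and shut, and the axes are right-handed (so a half turn about x gives the same grasp; the last joint's range is limited). The gripper opens to 85 mm and grips with 20 to 120 N. Pads are 22 mm wide; open, the fingers measure 114 mm over their backs; the gripper's body (76 mm by 85 mm) begins 54 mm behind the grasp point. The pads swing forward as they close: fully open they stand 13 mm farther back than shut.
Start: joints at [54.162, 5.964, 5.575, 89.605, 0, 77.527], TCP at [0.238, 0.551, 0.242] pointing down, gripper open.
Joint ranges: [-171.21, 171.21], [-48.23, 106.86], [-62.78, 66.21], [-105.2, 120.99], [-86.42, 89.51], [-180, 180]. Speed limits (degrees/s): [127.2, 127.2, 147.25, 180, 180, 180].

INTERFACE

Orientations are given as [roll, pitch, yaw] about the fixed x, y, z axes, in that order (R = Rz(yaw) Ry(pitch) Rx(roll)).
In Python, from station import robot, snapshot, camera_params, job, spotter gives the robot as it stands. Calls block until the motion is done:
- robot.movep(position, orientation): joint-space move of the TCP to a pose.
- robot.servo_line(position, ori=None, velocity=0.15, until_force=None): straight line of the TCP; ori=None keeps the orientation; velocity is the mean speed in m/s. With until_force (N) it stops when the force on the tool has changed by that much, and returns True; else False.
- robot.move_j(angles): joint-space move.
- robot.set_gripper(opening, grasp_force=None): finger opening in m; grasp_force is the grip in N (None keeps the last); returns when the fingers have stopped.
- robot.hold(seconds).
- robot.solve_ik(position, orientation): joint angles nearest the present ones, or None.
- snapshot(name): name is "scene" or "side" or "wrist"; returns the picture (384x512x3 uint8, blue, green, red); there is no depth.
- camera_params(name): a dict with "vfov" (degrees; the focal length in pixels is half the picture's height over the tangent of half this angle, whatever the lens; pixels are square), "cx", "cy" (the principal point, pixels), "R" (3x3) and "t" (3): a world point X has camera coordinates R X + t. Camera axes: x right, y down, z forward; pixel columns grow to the right and rows downward; lengths in m; the calibration is good to about 2 mm. A picture is of the moment at which its call begins: read the wrist's pose just before it. camera_params takes no time and is no camera call; for the wrist camera it gives the pose at the moment of the call.
A pose or a line that the arm cannot do raises robot.MotionError and nothing moves.
- job.close_job(): hands the job in, once; it reports no verdict.
Trained networks look in the newest picture that a camera, given by its name, has taken for a name from the list of things; names that differ only in an ending like _2 or _b are one class to them, and where a whole thing is asked for, a point or a joint stands for the part that bears it (a point fixed in the world has none). Each returns a list of dicts, best first, with "p" (0 to 1); they miss things now and then, are a little off and sometimes report something else, mostly with a low value. They report only what shows in the picture. A call takes as long as a camera call.
- spotter.regions_of(thing, camera): "mask" (384x512 bool, what is visible of it) and "pixel" ([column, row] in pixels, amid what is visible of it).
Readings, each from a call of its own:
- robot.get_time_s(): time.
- robot.get_joint_positions(): joint angles.
- robot.get_qvel(): joint speeds.
- robot.get_joint_torque(): joint torques, N m.
- robot.get_tool_pos(): TCP position.
- robot.get_eef_rot(): TCP orientation.
- robot.get_ft_force(): force on the tool from outside, world axes, zero at the start.
- robot.get_torque(): the same for the moment, N m.
- robot.get_grip_width(): finger opening in m.
Only numpy, scipy, OpenCV 4.12 (cv2) and the standard library are available. Lean on these libraries where they do the work, as an engineer would, in place of code of your own. Each camera call takes 0.05 s, during which the arm holds its last target. There are 200 camera calls.

TASK

The old dark wooden spice rack is being replaced by the white wire one, and the cook reaches for the spices by their place in the row. Move the four jars across so that they stand in the white rack in the same order from left to right, one upright in each bay. Carry them upright, set them down gently without dropping them, and leave the green mug and the jam jars behind the racks where they are.

Things in the scene. Friction and masses are not known exactly. Their poses are not given: they have to be found in the camera images.
- black_jar: Spice jar with a black cap (some green on its top) and a green label, 40 mm across, 105 mm tall, 0.1 kg. Stands upright in a bay of the wooden rack at the start; can be gripped round the body, best 70 to 83 mm above its underside, which is clear of the rails of either rack. Origin: centre of the underside, z up. Must come to stand in the white wire rack.
- red_jar: Spice jar with a red cap and a dark blue label, 45 mm across, 108 mm tall, 0.1 kg. Stands upright in a bay of the wooden rack at the start; can be gripped round the body, best 70 to 83 mm above its underside, which is clear of the rails of either rack. Origin: centre of the underside, z up. Must come to stand in the white wire rack.
- gold_jar: Spice jar with a gold-yellow cap and a brown label, 45 mm across, 100 mm tall, 0.1 kg. Stands upright in a bay of the wooden rack at the start; can be gripped round the body, best 70 to 83 mm above its underside, which is clear of the rails of either rack. Origin: centre of the underside, z up. Must come to stand in the white wire rack.
- grey_shaker: Clear shaker with a grey domed top, no label, 44 mm across, 90 mm tall (the body 74 mm, the top 34 mm across), 0.1 kg. Stands upright in a bay of the wooden rack at the start; can be gripped round the body, best 70 to 83 mm above its underside, which is clear of the rails of either rack. Origin: centre of the underside, z up. Must come to stand in the white wire rack.
- wooden_rack: The old rack: dark wood, 88 x 328 mm, fixed, left or right of the white one; holds the four jars in random order at the start. Origin: middle of the underside. Four bays along its y axis, centres at y = +114, +38, -38, -114 mm (left to right; yaw within 20 degrees), x = 0, each 69 mm (x) by 68 mm (y), floor 12 mm above the origin; dividers and rails reach to 38 mm, end boards to 58 mm.
- wire_rack: The new rack, the target: white coated wire, 85 x 319 mm, fixed, empty at the start. Origin: middle of the underside. Four bays along its y axis, centres at y = +114, +38, -38, -114 mm (left to right; yaw within 20 degrees), x = 0, each 75 mm (x) by 70 mm (y), floor 20 mm above the origin; dividers and rails reach to 53 mm, end loops to 67 mm.
- mug_green: Green stoneware mug, 85 mm wide, 122 mm with its handle, 94 mm tall, to the right of the racks near the robot. Origin: centre of the underside. To be left alone.
- jam_green: Jam jar with a bright green lid, 66 mm across, 108 mm tall, behind the racks. Origin: centre of the underside. To be left alone.
- jam_small_b: Small jam jar with a gold lid, 54 mm across, 78 mm tall, behind the racks. Origin: centre of the underside. To be left alone.

How it is judged (in metres and radians):
At the end, for the whole second after the job is handed in: Each jar stands upright, released and at rest, on the floor (6 mm) of the bay of the white rack that matches its old bay, left end to left end and so on. The rack centres are always 0.385 m apart, so the distance a jar has moved tells its bay: 0.355 to 0.429 m, any other bay less or more (x of black_jar in the frame of wire_rack between -0.02 and 0.02 m and y of black_jar in the frame of wire_rack between -0.14 and 0.14 m and z of black_jar in the frame of wire_rack between 0.014 and 0.026 m and angle between each of black_jar, red_jar, gold_jar, grey_shaker's own z axis and vertical below 0.1 rad and distance of black_jar from where it was at the start of the episode between 0.355 and 0.429 m and linear speed of each of black_jar, red_jar, gold_jar, grey_shaker below 0.02 m/s and x of red_jar in the frame of wire_rack between -0.02 and 0.02 m and y of red_jar in the frame of wire_rack between -0.14 and 0.14 m and z of red_jar in the frame of wire_rack between 0.014 and 0.026 m and distance of red_jar from where it was at the start of the episode between 0.355 and 0.429 m and x of gold_jar in the frame of wire_rack between -0.02 and 0.02 m and y of gold_jar in the frame of wire_rack between -0.14 and 0.14 m and z of gold_jar in the frame of wire_rack between 0.014 and 0.026 m and distance of gold_jar from where it was at the start of the episode between 0.355 and 0.429 m and x of grey_shaker in the frame of wire_rack between -0.02 and 0.02 m and y of grey_shaker in the frame of wire_rack between -0.14 and 0.14 m and z of grey_shaker in the frame of wire_rack between 0.014 and 0.026 m and distance of grey_shaker from where it was at the start of the episode between 0.355 and 0.429 m); the robot touches nothing.
It fails at once if a jar is tipped over (angle between any of black_jar, red_jar, gold_jar, grey_shaker's own z axis and vertical above 0.6 rad).
It fails at once if a jar is dropped (comes down on a rack floor or the worktop faster than 0.7 m/s, a fall of 25 mm) ((height (world z) of black_jar below 0.045 m and linear speed of black_jar above 0.7 m/s) or (height (world z) of red_jar below 0.045 m and linear speed of red_jar above 0.7 m/s) or (height (world z) of gold_jar below 0.045 m and linear speed of gold_jar above 0.7 m/s) or (height (world z) of grey_shaker below 0.045 m and linear speed of grey_shaker above 0.7 m/s)).
It fails at once if the mug or one of the two jam jars is pushed out of its place (more than 30 mm) (distance of any of mug_green, jam_green, jam_small_b from where it was at the start of the episode above 0.03 m).
It also fails if it takes over 109 s, if anything falls off the work surface, if the arm or the gripper's body presses on something with over 40 N, if the wrist force passes 120 N, or if a joint passes its speed limit or range.

## Working session

There is one attempt and no reset: what is moved stays moved. The work goes in short steps, each a Python script; the robot and the scene stay as the last script left them, time stands still between calls to the robot, and variables do not carry over. Pictures are saved under pics/ and viewed, about 12 in all and at most 16, crops included, and the job is handed in when it is done.

```bash
mkdir -p pics; ls
python3 - <<'E'
from station import robot, snapshot, camera_params, spotter
import cv2, numpy as np
for n in ["scene","side"]:
    im=snapshot(n); cv2.imwrite(f"pics/{n}0.png",im)
    c=camera_params(n); print(n,c["vfov"],c["cx"],c["cy"],"C",(-np.array(c["R"]).T@np.array(c["t"])).round(3))
    for t in ["black_jar","red_jar","gold_jar","grey_shaker","wooden_rack","wire_rack","mug_green","jam_green","jam_small_b"]:
        print(t,[(round(r["p"],2),np.round(r["pixel"]).tolist(),int(r["mask"].sum())) for r in spotter.regions_of(t,n)[:3]])
print(robot.get_time_s())
E
```

```text
pics
scene 44.14075181632677 255.62143850201863 193.45016358769539 C [0.145 0.856 0.996]
black_jar []
red_jar [(0.56, [292.0, 139.0], 62)]
gold_jar []
grey_shaker []
wooden_rack []
wire_rack [(0.93, [223.0, 295.0], 2990)]
mug_green [(0.96, [348.0, 128.0], 659)]
jam_green [(0.55, [185.0, 199.0], 879)]
jam_small_b [(0.84, [206.0, 170.0], 438), (0.64, [185.0, 198.0], 863), (0.57, [224.0, 296.0], 3052)]
side 51.11114212070293 251.86813083044157 195.2324184047374 C [0.426 0.865 0.721]
black_jar [(0.87, [263.0, 176.0], 311)]
red_jar [(0.68, [274.0, 154.0], 293), (0.47, [192.0, 184.0], 362)]
gold_jar [(0.86, [268.0, 166.0], 282)]
grey_shaker [(0.69, [274.0, 150.0], 263), (0.55, [260.0, 199.0], 325)]
wooden_rack [(0.63, [271.0, 205.0], 1143)]
wire_rack [(0.76, [268.0, 289.0], 4310)]
mug_green [(0.83, [312.0, 138.0], 681)]
jam_green [(0.66, [186.0, 216.0], 889), (0.53, [258.0, 200.0], 352)]
jam_small_b [(0.69, [188.0, 185.0], 375)]
1.0
```

Run:
```python
import cv2, numpy as np
a=cv2.imread("pics/scene0.png");b=cv2.imread("pics/side0.png")
a=cv2.resize(a[100:384,130:400],None,fx=1.45,fy=2.0) if 0 else cv2.resize(a[90:374,140:400],None,fx=1.5,fy=1.5)
b=cv2.resize(b[90:374,140:400],None,fx=1.5,fy=1.5)
cv2.imwrite("pics/v1.png",np.hstack([a,b]))
```

```text
(no output)
```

View pics/v1.png

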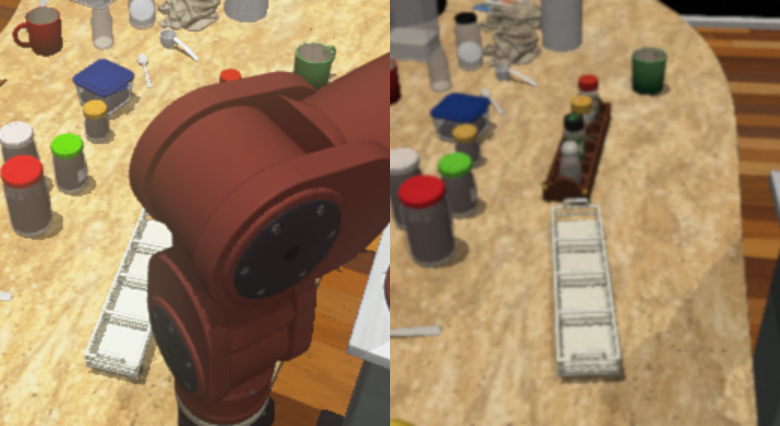

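The side view shows the white rack on the left (+y) and the wooden one on the right. From left to right the wooden rack holds grey, black, gold, red. In full-picture pixels the jars are at about (262,195), (263,176), (268,163) and (272,148). Next: rough positions and the wrist camera geometry.

```bash
cat > h.py <<'E'
from station import robot, snapshot, camera_params, spotter
import cv2, numpy as np
def ray(c,px,z):
    "pixels (n,2) -> world points at height z"
    px=np.atleast_2d(np.asarray(px,float)); f=192/np.tan(np.radians(c["vfov"])/2)
    R=np.array(c["R"]);C=-R.T@np.array(c["t"])
    d=np.c_[(px-[c["cx"],c["cy"]])/f,np.ones(len(px))]@R
    return C+d*((z-C[2])/d[:,2])[:,None]
def proj(c,X):
    f=192/np.tan(np.radians(c["vfov"])/2)
    q=np.atleast_2d(X)@np.array(c["R"]).T+np.array(c["t"])
    return q[:,:2]/q[:,2:]*f+[c["cx"],c["cy"]]
E
python3 - <<'E'
from h import *
c=camera_params("side")
w=camera_params("wrist");R=np.array(w["R"]);print("wrist C",(-R.T@w["t"]).round(3),"fwd",R[2].round(3),"right",R[0].round(3),w["vfov"],w["cx"],w["cy"]);print(robot.get_tool_pos(),robot.get_eef_rot())
snapshot("side")
for t,i,h in [("grey_shaker",1,.1),("black_jar",0,.117),("gold_jar",0,.112),("red_jar",0,.12)]:
    r=spotter.regions_of(t,"side")
    for q in r[:2]:
        v,u=np.nonzero(q["mask"]);k=v<=v.min()+6
        print(t,round(q["p"],2),ray(c,[u[k].mean(),v[k].mean()],h).round(3))
for t in ["wire_rack","wooden_rack"]:
    m=spotter.regions_of(t,"side")[0]["mask"];v,u=np.nonzero(m)
    print(t,u.min(),u.max(),v.min(),v.max())
    P=ray(c,np.c_[u,v],.04)[:,:2].astype(np.float32); print(cv2.minAreaRect(P),P.mean(0))
print(robot.get_time_s())
E
```

```text
wrist C [0.166 0.582 0.374] fwd [ 0.282 -0.122 -0.952] right [ 0.396  0.918 -0.   ] 63.02577034231957 256.1283198812998 193.7613767594661
[0.23797223 0.5507877  0.24230552] [-76.33868457  89.99623195  -9.70712907]
grey_shaker 0.61 [[ 0.542 -0.049  0.1  ]]
gold_jar 0.68 [[ 0.537 -0.202  0.112]]
red_jar 0.72 [[ 0.529 -0.278  0.12 ]]
wire_rack 247 292 222 340
((0.4953986704349518, 0.20396436750888824), (0.08887133002281189, 0.3682047426700592), 9.036590576171875) [0.489381   0.24347794]
wooden_rack 241 287 155 226
((0.5328373312950134, -0.1557740420103073), (0.3890102207660675, 0.09414545446634293), 85.72481536865234) [ 0.5282945 -0.0935557]
1.35
```

Run:
```python
from h import *
import pickle
out=[]
for n,p in [("wire",[.47,.215,.32]),("wood",[.49,-.16,.32])]:
    robot.movep(p,[0,90,90]); robot.hold(.3)
    c=camera_params("wrist"); im=snapshot("wrist"); cv2.imwrite(f"pics/w_{n}.png",im); pickle.dump(c,open(f"w_{n}.pkl","wb"))
    out.append(im)
    for t in (["wire_rack"] if n=="wire" else ["wooden_rack","grey_shaker","black_jar","gold_jar","red_jar"]):
        for q in spotter.regions_of(t,"wrist")[:2]:
            v,u=np.nonzero(q["mask"]); print(t,round(q["p"],2),np.round(q["pixel"]),u.min(),u.max(),v.min(),v.max())
    print(robot.get_time_s(),robot.get_tool_pos(),robot.get_joint_positions())
cv2.imwrite("pics/v2.png",np.hstack(out)[:, :, :][:, :1024] if 0 else cv2.resize(np.vstack(out),None,fx=.78,fy=.78))
```

```text
wire_rack 0.65 [257. 170.] 129 381 120 221
3.2833 [0.4698924  0.21525059 0.3199319 ] [ 1.00897360e+01 -6.62034861e+00  1.17841288e+00  9.78051975e+01
  2.02650609e-04  1.00657838e+01]
wooden_rack 0.77 [252. 170.] 121 371 143 223
grey_shaker 0.87 [329. 196.] 310 346 173 218
black_jar 0.86 [276. 204.] 262 296 175 229
gold_jar 0.77 [218. 192.] 196 240 166 223
red_jar 0.97 [150. 194.] 119 180 163 219
5.2833 [ 0.49000901 -0.15994847  0.31997741] [-3.26400833e+01 -6.86426789e+00  9.57232871e-01  9.78237010e+01
  5.13561856e-04 -3.26433637e+01]
```

View pics/v2.png

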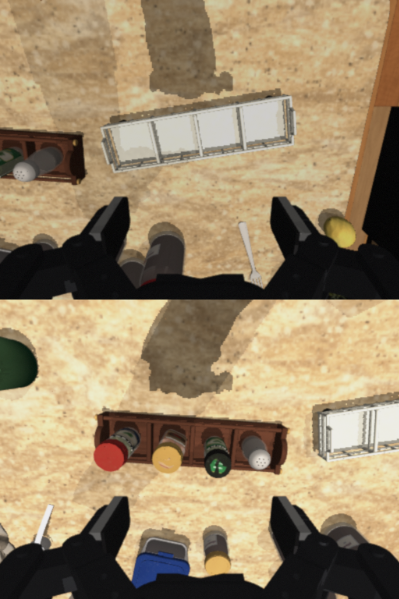

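Both views confirm the order. The image's right side is +y, so from the left it is grey, black, gold, red. The wire rack spans about (129..381, 120..221). Next I'll fit poses to the masks and check them with an overlay.

```bash
cat >> h.py <<'E'
from scipy.optimize import minimize
JAR=dict(grey_shaker=(.022,.09),black_jar=(.020,.105),gold_jar=(.0225,.100),red_jar=(.0225,.108))
TH=np.linspace(0,2*np.pi,40)
def hullpts(kind,p):
    if kind=="wire":
        b=np.array([[x,y,z] for x in(-.0425,.0425) for y in(-.1595,.1595) for z in(0,.053)]+[[x,y,.067] for x in (-.025,.025) for y in(-.1595,.1595)])
        c,s=np.cos(p[2]),np.sin(p[2]); b[:,:2]=b[:,:2]@np.array([[c,s],[-s,c]])+p[:2]; return b
    r,h=JAR[kind]; f=p[2] if len(p)>2 else .012
    S=[(r,.028),(r,h)] if kind!="grey_shaker" else [(r,.028),(r,.074),(.017,.076),(.012,.09)]
    return np.array([[p[0]+a*np.cos(t),p[1]+a*np.sin(t),f+z] for a,z in S for t in TH])
def sil(c,kind,p,k=4):
    h=cv2.convexHull((proj(c,hullpts(kind,p))*k+k/2-.5).astype(np.float32)); m=np.zeros((384*k,512*k),np.uint8)
    cv2.fillConvexPoly(m,np.round(h).astype(int),1); return m
def fit(c,kind,mask,p0,free=2,k=4):
    M=cv2.resize(mask.astype(np.uint8),None,fx=k,fy=k,interpolation=cv2.INTER_NEAREST)
    def cost(q):
        p=np.r_[q,p0[free:]]; m=sil(c,kind,p,k); return 1-(m&M).sum()/(m|M).sum()
    d=[.02,.02,.1][:free]; q0=np.array(p0[:free],float)
    s=np.vstack([q0]+[q0+np.eye(free)[i]*d[i] for i in range(free)])
    r=minimize(cost,q0,method="Nelder-Mead",options=dict(initial_simplex=s,xatol=2e-4,fatol=1e-4)); return r.x,1-r.fun
E
python3 - <<'E'
from h import *
import pickle
c=camera_params("wrist"); im=snapshot("wrist"); J={}
for t in JAR:
    m=spotter.regions_of(t,"wrist")[0]["mask"]; v,u=np.nonzero(m)
    p,s=fit(c,t,m,list(ray(c,[u.mean(),v.mean()],.08)[0,:2])); J[t]=p.tolist(); print(t,p.round(4),round(s,3))
    for q,col in [(sil(c,t,p,1),(255,0,255))]:
        cv2.drawContours(im,cv2.findContours(q,0,1)[0],-1,col,1)
A=np.array([J[k] for k in JAR]); print("steps",np.diff(A,axis=0).round(4)); d=A[0]-A[3]; print("yaw",np.degrees(np.arctan2(-d[0],d[1])),"c",A.mean(0))
# wire rack from a view above it
robot.movep([.46,.21,.30],[0,90,90]); robot.hold(.3)
c=camera_params("wrist"); im2=snapshot("wrist")
r=spotter.regions_of("wire_rack","wrist")[0]; m=r["mask"]
# remove outliers: largest component
p,s=fit(c,"wire",m,[.49,.22,.15],3); print("wire",p[:2].round(4),np.degrees(p[2]),round(s,3),r["p"])
cv2.drawContours(im2,cv2.findContours(sil(c,"wire",p,1),0,1)[0],-1,(255,0,255),1)
pickle.dump((J,p),open("fit.pkl","wb"))
cs,sn=np.cos(p[2]),np.sin(p[2])
for y in (.114,.038,-.038,-.114):
    w=[p[0]-sn*y,p[1]+cs*y,.02]; print("bay",np.round(w,4)); u,v=proj(c,w)[0].round().astype(int); cv2.circle(im2,(u,v),2,(0,0,255),-1)
print(robot.get_time_s())
cv2.imwrite("pics/v3.png",np.vstack([cv2.resize(im[120:250,90:420],None,fx=2.2,fy=2.2),cv2.resize(im2[110:240,90:420],None,fx=2.2,fy=2.2)]))
E
```

```text
grey_shaker [ 0.5386 -0.0659] 0.869
black_jar [ 0.5411 -0.1317] 0.912
gold_jar [ 0.5338 -0.2073] 0.905
red_jar [ 0.5276 -0.2892] 0.921
steps [[ 0.0025 -0.0658]
 [-0.0073 -0.0756]
 [-0.0061 -0.0819]]
yaw -2.801476958439745 c [ 0.53525881 -0.17353518]
wire [0.4951 0.2113] 9.712093093443247 0.897 0.83
bay [0.4758 0.3237 0.02  ]
bay [0.4887 0.2488 0.02  ]
bay [0.5015 0.1739 0.02  ]
bay [0.5143 0.099  0.02  ]
7.325
```

View pics/v3.png

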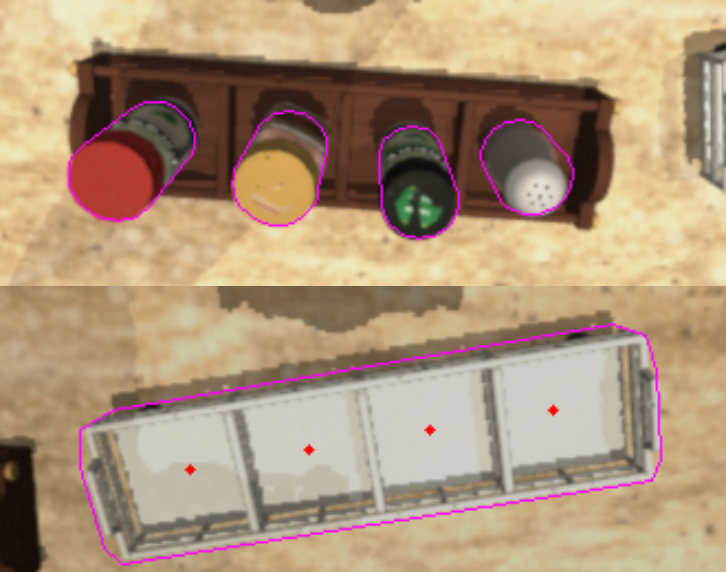

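Both overlays fit. The rack centres come out 0.387 m apart against 0.385 given, and the planned shift distances of 0.383 to 0.395 m are inside the band. I'll start with the shaker.

```bash
cat >> h.py <<'E'
import pickle
J,W=pickle.load(open("fit.pkl","rb"))
BAY=dict(zip(["grey_shaker","black_jar","gold_jar","red_jar"],(.114,.038,-.038,-.114)))
def transfer(n,aw=-3.5,gh=.076):
    if n=="grey_shaker": gh=.067
    x,y=J[n]; b=BAY[n]; tx,ty=W[0]-np.sin(W[2])*b,W[1]+np.cos(W[2])*b; at=np.degrees(W[2])
    off=gh-.008; zc=.155+off
    o,ot=[0,90,aw],[0,90,at]
    robot.set_gripper(.085,30)
    robot.movep([x,y,zc],o)
    print("down",robot.servo_line([x,y,.012+off],velocity=.12,until_force=12), robot.get_tool_pos().round(4))
    robot.set_gripper(.03,35); print("width",robot.get_grip_width(),robot.get_ft_force().round(1))
    robot.servo_line([x,y,.03+off],velocity=.06); robot.servo_line([x,y,zc],velocity=.2)
    print("held",robot.get_grip_width(),robot.get_ft_force().round(2))
    robot.servo_line([tx,ty,zc],ot,velocity=.2)
    robot.servo_line([tx,ty,.045+off],velocity=.15); robot.hold(.2)
    print("touch",robot.servo_line([tx,ty,.014+off],velocity=.02,until_force=3),(robot.get_tool_pos()[2]-off).round(4),robot.get_ft_force().round(2))
    robot.hold(.2); robot.set_gripper(.075); print("rel",robot.get_grip_width())
    robot.servo_line([tx,ty,zc],velocity=.15)
    print("t",robot.get_time_s())
E
python3 - <<'E'
from h import *
for a in(-3.5,9.7): print(robot.solve_ik([.5386,-.0659,.21],[0,90,a]))
transfer("grey_shaker")
im=snapshot("wrist"); s=snapshot("side"); cv2.imwrite("pics/v4.png",np.vstack([im[60:],s[60:]]) if 0 else np.hstack([cv2.resize(im,(400,300)),s[120:420,150:400]][:1]+[cv2.resize(s[130:360,180:380],(261,300))]))
E
```

```text
[-20.79395428  -4.31985529  -8.15707037  86.16278492   0.
  72.70604572]
[-20.79395428  -4.31985529  -8.15707037  86.16278492   0.
  59.50604572]
down False [ 0.5391 -0.0661  0.0719]
width 0.03458923536916664 [ 0.4 -0.5  3.7]
held 0.034402144381045774 [ 0.45 -0.81 -1.63]
touch True 0.0204 [0.38 0.06 3.67]
rel 0.07547412521974622
t 17.8417
```

View pics/v4.png

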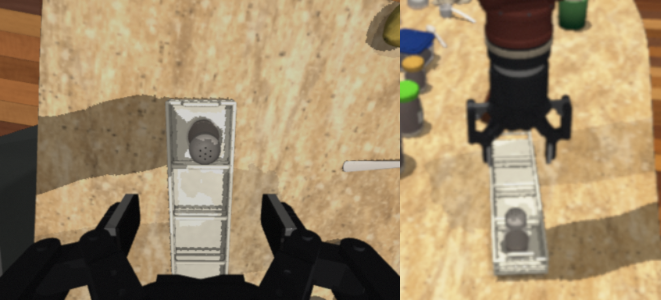

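The shaker stands upright and roughly centred in the leftmost bay of the white rack, and it touched down at 20.4 mm. It was held by its 34 mm top rather than its body, which did no harm. The other three come next, with a guard on grip width.

```bash
sed -i 's/^    robot.servo_line(\[x,y,.03+off\]/    assert abs(robot.get_grip_width()-2*JAR[n][0])<.006 or n=="grey_shaker"\n&/' h.py
python3 - <<'E'
from h import *
transfer("black_jar")
im=snapshot("wrist"); s=snapshot("side"); cv2.imwrite("pics/v5.png",np.hstack([cv2.resize(im,(400,300)),cv2.resize(s[130:360,180:380],(261,300))]))
E
```

```text
down False [ 0.5416 -0.132   0.0809]
width 0.03997139502301727 [ 0.4 -0.6  2.6]
held 0.03976596724949989 [-0.23 -0.05 -1.45]
touch True 0.02 [2.04 1.04 2.01]
rel 0.0751031898158151
t 28.9167
```

View pics/v5.png

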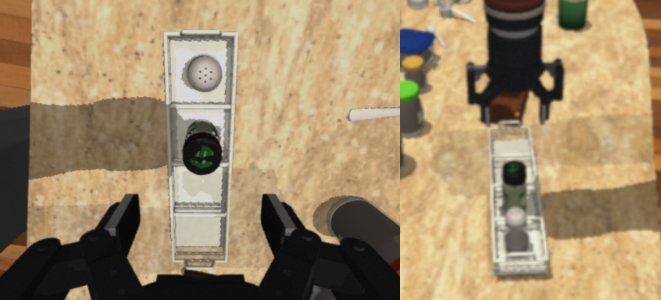

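The black jar is upright in the second bay, at image pixel (200,145), with the shaker at (205,72). Continuing with gold and red.

Run:
```python
from h import *
transfer("gold_jar"); transfer("red_jar")
robot.movep([.46,.21,.33],[0,90,90]); robot.hold(.3)
c=camera_params("wrist"); im=snapshot("wrist"); cs,sn=np.cos(W[2]),np.sin(W[2])
for t in JAR:
    r=spotter.regions_of(t,"wrist")
    if not r: print(t,"none"); continue
    m=r[0]["mask"]; v,u=np.nonzero(m)
    p,s=fit(c,t,m,[*ray(c,[u.mean(),v.mean()],.08)[0,:2],.02]); d=p-W[:2]
    print(t,"rack frame",np.round([cs*d[0]+sn*d[1],-sn*d[0]+cs*d[1]],4),"moved",round(np.hypot(*(p-J[t])),4),"iou",round(s,3))
s=snapshot("side"); print(robot.get_time_s(),robot.get_ft_force())
cv2.imwrite("pics/v6.png",np.hstack([cv2.resize(im,(400,300)),cv2.resize(s[100:360,160:380],(254,300))]))
```

```text
down False [ 0.5343 -0.2077  0.081 ]
width 0.04708298936258092 [-0.3  0.4  5.9]
held 0.0473758858785411 [ 0.15  0.77 -1.08]
touch True 0.0207 [0.1  0.65 4.83]
rel 0.07449195487685423
t 39.875
down False [ 0.5281 -0.2896  0.081 ]
width 0.043669957741843325 [0.7 0.4 1.7]
held 0.04393126264219229 [-0.33 -0.47 -1.77]
touch True 0.0203 [ 0.62 -0.01  3.82]
rel 0.0750190580426132
t 50.825
grey_shaker rack frame [0.0002 0.1138] moved 0.3944 iou 0.865
black_jar rack frame [-0.001   0.0373] moved 0.3834 iou 0.943
gold_jar rack frame [-0.0011 -0.0368] moved 0.3837 iou 0.909
red_jar rack frame [-0.0023  0.0362] moved 0.5374 iou 0.828
52.5083 [-0.86583335 -0.25954749  0.30374192]
```

View pics/v6.png

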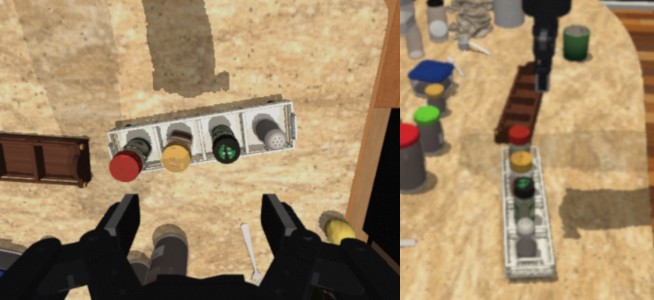

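All four stand upright, one per bay: red (125,165), gold (176,157), black (225,148), shaker (273,140). The network's "red" fit landed on the black jar, so I'll recheck red through its other candidates before handing in.

Run:
```python
from h import *
c=camera_params("wrist"); im=snapshot("wrist"); cs,sn=np.cos(W[2]),np.sin(W[2])
hsv=cv2.cvtColor(im,cv2.COLOR_BGR2HSV); m=((hsv[...,0]<6)|(hsv[...,0]>172))&(hsv[...,1]>150)&(hsv[...,2]>90); m[:, 230:]=0; m[:140]=0;m[240:]=0;m[:,:130]=0
v,u=np.nonzero(m); P=ray(c,[(u.min()+u.max())/2,(v.min()+v.max())/2],.122)[0,:2]; d=P-W[:2]
print("cap",len(u),np.round([cs*d[0]+sn*d[1],-sn*d[0]+cs*d[1]],4),"moved",np.hypot(*(P-J["red_jar"])))
for r in spotter.regions_of("red_jar","wrist"):
    v,u=np.nonzero(r["mask"]); p,s=fit(c,"red_jar",r["mask"],[*ray(c,[u.mean(),v.mean()],.08)[0,:2],.02]); d=p-W[:2]
    print(round(r["p"],2),np.round([cs*d[0]+sn*d[1],-sn*d[0]+cs*d[1]],4),round(np.hypot(*(p-J["red_jar"])),4),round(s,3))
from station import job
if abs(np.hypot(*(P-J["red_jar"]))-.39)<.03: job.close_job(); print("closed")
```

```text
cap 1037 [ 0.0022 -0.117 ] moved 0.3857270800280768
0.65 [-0.0004 -0.1132] 0.3892 0.929
0.27 [-0.0032 -0.0361] 0.4654 0.934
the job is handed in; nothing more can be done
closed
```

All four jars now stand upright in the white rack in their old order from left to right: grey shaker, black, gold, red. I handed the job in at about 53 s of the 109 s allowed.

- **Placing:** each jar touched down at 20.0 to 20.7 mm, against a floor height of 20 mm. In the last images each jar was within about 3 mm of its bay centre. By those images they had moved 0.383 to 0.394 m, inside the 0.355 to 0.429 m band.
- **Disagreements:**
    - The shaker was held by its narrower 34 mm top instead of its body, without any harm.
    - In one check the network reported the black jar as the red one. A repeat and a check on the red cap's colour both put the red jar in its right-hand bay.
- **Mug and jam jars:** they look unmoved in the last side picture. I did not measure their positions.

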